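# Fit a fresh cartridge in the under-sink water filter

### The job

The water filter unit on the cabinet shelf is latched shut and its tray is empty. Press the release key on its top so that the tray springs out, lay the fresh cartridge gently down in the tray with its spigot towards the unit, and push the tray home with a light hand until it clicks and stays shut by itself. Do not force the unit's plastic parts, and leave the other things on the shelf where they are.

Things in the scene. Friction and masses are not known exactly. Their poses are not given: they have to be found in the camera images.
- unit: Low white plastic filter unit screwed to the shelf, 200 long (its x) x 110 wide (y) x 66 high. Origin: centre of its underside, on the shelf; x points from the tray's end to its back (two hose elbows there), z up. The tray comes out at the -x end. The robot must never load its plastic (housing, key or tray) with more than 25 N, nor drop or force the cartridge in (40 N).
- key_top (a point): Centre of the top face of the release key, a ribbed grey pad 28 (unit's x) x 44 (y) on the unit's top near its tray end, 76 above the shelf, 10 proud of the top. Pressed straight down: 2 N at rest to 5 N at its full travel of 7 (hard stop); some 5 down it frees the latched tray (friction adds up to 3 N), which a damped spring drives 130 out in 0.7 s and holds there. The key springs back.
- tray_front (a point): Centre of the tray's outer front face, a flat upright white panel 100 wide (y) x 60 high (4 to 64 above the shelf); axes as the unit's. It stands 108 from the unit's origin along -x when home, 238 when out. The tray is pushed home here, at mid width: spring 3 N out, 5.5 N near home; over the last 2 it rises to 16 to 19 N (rubber seal), then clicks in; from there it stiffens, with a rigid stop 1 farther.
- tray_seat (a point): Where the centre of a properly laid cartridge lies, 66 behind the tray's front face, 29 above the shelf; moves with the tray; axes as the unit's. Two floors (top 8 above the shelf) with side ridges (48 apart, tops 18 high) carry the cartridge's end blocks; between them, 60 long, only a spine 26 wide, so fingers can pass beside it. Rear wall 40 high, slot 20 wide for the spigot; 6 play along.
- cartridge_mid (a point): Centre (half-way up) of the fresh filter cartridge, 220 g: a white round body 40 in diameter and 86 long between two square end blocks 42 x 42 x 12 (whole length 110), with a spigot 12 in diameter and 14 long at one end. It lies flat on the shelf, its centre 21 above it. x axis along the cartridge towards the spigot, z up.
- cartridge_spigot (a point): Tip of the cartridge's spigot, 69 from the cartridge's centre along its x.
- bucket: Red plastic bucket, 216 in diameter at the rim, 190 high. Bystander; origin at the centre of its underside.
- plunger: Black hard silicone plunger cup, 124 in diameter, 90 high, standing rim down. Bystander; origin at the centre of its underside.
- cruet: Glass vinegar cruet with stopper and handle, 68 in diameter, 155 high. Bystander; origin at the centre of its underside.
- soda_jar: Jar, 72 in diameter, 110 high. Bystander; origin at the centre of its underside.
- sprayer: Spray bottle, 76 in diameter, 210 high. Bystander; origin at the centre of its underside.
- wrench: Steel wrench, lying along its x. Bystander.
- strainer: Steel sink strainer basket, 72 in diameter, 28 high. Bystander; origin at the centre of its underside.
Mind the look-alikes: they are no part of the job. Several things look just like the part that bears cartridge_mid: the one meant starts nearest to the robot's base.

How it is judged (in metres and radians):
On the way, in this order (a step that is already met when the one before it is completed fails the run):
1. the release has been pressed and the tray has sprung out (at least 110 mm) (x of tray_front in the frame of unit below -0.218 m), for 0.2 s.
2. the cartridge lies let go in the tray's cradle, spigot towards the unit, the tray still at least 60 mm out (x of cartridge_mid in the frame of tray_seat between -0.006 and 0.006 m and y of cartridge_mid in the frame of tray_seat between -0.006 and 0.006 m and z of cartridge_mid in the frame of tray_seat between -0.004 and 0.004 m and angle between the x axis of cartridge_mid and the x axis of tray_seat, either way round below 0.1 rad and x of cartridge_spigot in the frame of tray_seat above 0.05 m and x of tray_front in the frame of unit below -0.168 m and contact force between each of the arm, the fingers and cartridge below 0.05 N), for 0.2 s.
At the end, for the whole second after the job is handed in: The tray is latched home by itself (within 3 mm of flush, against its spring), the cartridge lies at rest in the cradle (centre within 6 mm of the seat along and across, 4 mm in height, axis within 0.1 rad), spigot towards the back of the unit (x of cartridge_mid in the frame of tray_seat between -0.006 and 0.006 m and y of cartridge_mid in the frame of tray_seat between -0.006 and 0.006 m and z of cartridge_mid in the frame of tray_seat between -0.004 and 0.004 m and angle between the x axis of cartridge_mid and the x axis of tray_seat, either way round below 0.1 rad and x of cartridge_spigot in the frame of tray_seat above 0.05 m and x of tray_front in the frame of unit between -0.111 and -0.104 m and linear speed of cartridge below 0.01 m/s); the robot touches nothing.
It fails at once if the robot loads the unit, its key or its tray with more than 25 N (contact force between any of the arm, the fingers and unit above 25 N).
It fails at once if the cartridge is dropped, slammed or forced into the tray (more than 40 N between cartridge and unit) (contact force between cartridge and unit above 40 N).
It fails at once if another thing on the shelf is shifted by more than 30 mm or knocked over (distance of any of bucket, plunger, cruet, soda_jar, sprayer, wrench, strainer from where it was at the start of the episode above 0.03 m or angle between any of bucket, plunger, cruet, soda_jar, sprayer, strainer's own z axis and vertical above 0.35 rad).
It also fails if it takes over 72 s, if anything falls off the work surface, if the arm or the gripper's body presses on something with over 40 N, if the wrist force passes 120 N, or if a joint passes its speed limit or range.

### The arm

A 6-joint arm with a two-finger parallel gripper is mounted at the origin on the work surface. World frame = base frame: x ahead of the robot, y to its left, z up, the work surface at z = 0. Lengths are in mm, angles in degrees, forces in N, time in s.
With the tool pointing down it reaches from about 300 to 850 mm from the base axis. Payload 4.2 kg.
Tool frame: the origin (TCP) lies between the finger pads; the fingertips stand ahead of it and the grasp point (between the pads) lies 3 mm ahead of it (nose_length is the z of the fingertips in the tool frame, in mm); z points along the fingers, y is the line along which they close (so a half turn about z gives the same grasp; the last joint's range is limited). The gripper opens to 91 mm and grips with 3 to 60 N. Pads are 32 mm wide; open, the fingers measure 118 mm over their backs; the gripper's body (76 mm by 178 mm) begins 60 mm behind the grasp point.
Start: joints at [-69.271, 18.312, 89.639, -0, 72.044, -1.146], TCP at [214.244, -533.611, 235.976] pointing down, gripper open.
Joint ranges: [-177.97, 177.97], [-48.28, 115.42], [12.27, 149.76], [-77.06, 257.06], [2.81, 150.46], [-146.56, 146.56]. Speed limits (degrees/s): [147.25, 147.25, 180, 180, 180, 180].

### API

Orientations are given as [roll, pitch, yaw] about the fixed x, y, z axes, in that order (R = Rz(yaw) Ry(pitch) Rx(roll)).
In Python, from workcell import state, grab_frame, camera_params, job_done, nose_length gives the robot as it stands.
- The arm moves only by the tool step_arm, never from a script. Its argument "plan" is a list that holds one entry, the list of rows, each a list of 5 numbers: the shift along the tool's x, y, z in cm, then the turn about the tool's z in rad, then the opening, from 0 (shut) to 1 (fully open). In form: [[[x, y, z, turn, gripper], ...]]. A call has 1 to 20 rows; each row is the pose to reach, as a shift and turn from the pose commanded when the call began, along the tool's axes at that moment; what a row does not reach only later rows make up. A row lasts 1/8 s, in which the tool goes at most 62.5 mm and 10.7 degrees, less where a joint would pass 70% of its speed; a pose out of reach is approached as far as the arm can. A call with a gripper value outside its range is refused whole. The fingers move at their own pace and stop on an object; "newtons" is the grip in N (left out, the last holds). Time passes only in rows, so rows that repeat a pose let the fingers close. It gives the time, the measured TCP pose, the force, the opening and the grip force at its end, in the units of the state.
- state(): the state, without advancing time (a new reading comes with each control period).
- grab_frame(name): name is "scene" or "top" or "wrist"; returns the picture (480x640x3 uint8, blue, green, red); there is no depth.
- camera_params(name): a dict with "camera_matrix" (3x3 intrinsics, pixels), "R" (3x3) and "t" (3): a world point X has camera coordinates R X + t; the wrist camera has in their place "mount" (4x4, takes a point from camera to tool coordinates, whose origin is the TCP and whose axes are the flange's). Camera axes: x right, y down, z forward; pixel columns grow to the right and rows downward; lengths in mm; the calibration is good to about 2 mm. A picture is of the moment at which its call begins: read the wrist's pose just before it. camera_params takes no time and is no camera call.
- job_done(): hands the job in; it is judged then, once.
The state is a dict: "time_s": time; "qpos": joint angles; "qvel": joint speeds; "effort": joint torques, N m; "ee_pos": TCP position; "ee_rot": TCP orientation; "force": force on the tool from outside, world axes, zero at the start; "torque": the same for the moment, N m; "gripper_width": finger opening in mm; "gripper_force": force on a finger pad.
Only numpy, scipy, OpenCV 4.12 (cv2) and the standard library are available. Lean on these libraries where they do the work, as an engineer would, in place of code of your own. Each camera call takes 0.05 s, during which the arm holds its last target. There are 200 camera calls.

## Working session

There is one attempt and no reset: what is moved stays moved. The work goes in short steps, Python scripts to look and compute and a tool call to move; the robot and the scene stay as the last step left them, time stands still between calls to the robot, and variables do not carry over. Pictures are saved under pics/ and viewed, at most 10 in all, crops included, and the job is handed in when it is done.

Besides the shell and the picture viewer there is one more tool, called after ">>>" as name([rows], argument=value, ...), one row to a line, values as JSON. step_arm: Moves the arm, as the interface text tells. Its arguments: {"type":"object","properties":{"plan":{"type":"array","items":{"type":"array","items":{"type":"array","items":{"type":"number"}}}},"newtons":{"type":"number"}},"required":["plan"]}

```bash
mkdir -p pics; ls; python3 - <<'E'
from workcell import *
import cv2,numpy as np
s=state();print({k:np.round(v,3).tolist() for k,v in s.items()});print(nose_length if not callable(nose_length) else nose_length())
for n in("scene","top","wrist"):
    c=camera_params(n);print(n,{k:np.round(v,4).tolist() for k,v in c.items()})
    cv2.imwrite(f"pics/{n}0.png",grab_frame(n))
E
```

```text
pics
{'time_s': 0.0, 'qpos': [-69.272, 18.352, 89.708, -0.0, 72.043, -1.145], 'qvel': [0.003, -0.006, 0.021, 0.01, 0.113, 0.054], 'effort': [-0.0, -41.246, -23.198, 0.073, 0.046, -0.0], 'ee_pos': [214.054, -533.161, 235.107], 'ee_rot': [-179.897, -0.002, 21.873], 'force': [-0.515, -0.01, -0.203], 'torque': [0.021, -0.048, 0.05], 'gripper_force': 0.0, 'gripper_width': 91.351}
22.0
scene {'camera_matrix': [[439.0753, 0.0, 316.2823], [0.0, 439.0753, 241.9215], [0.0, 0.0, 1.0]], 'R': [[-0.552, 0.8338, 0.0023], [0.5838, 0.3885, -0.7129], [-0.5953, -0.3922, -0.7012]], 't': [329.1162, -279.2712, 1874.9306]}
top {'camera_matrix': [[616.8636, 0.0, 318.9069], [0.0, 616.8636, 244.014], [0.0, 0.0, 1.0]], 'R': [[0.0165, -0.9999, -0.0011], [-0.9977, -0.0164, -0.0654], [0.0654, 0.0021, -0.9979]], 't': [-42.5015, 555.0828, 1701.4729]}
wrist {'camera_matrix': [[350.0883, 0.0, 318.6425], [0.0, 350.0883, 231.6654], [0.0, 0.0, 1.0]], 'mount': [[0.0007, -0.9564, -0.2921, 83.1424], [1.0, 0.001, -0.0008, -0.0837], [0.001, -0.2921, 0.9564, -148.5833], [0.0, 0.0, 0.0, 1.0]]}
```

View pics/top0.png

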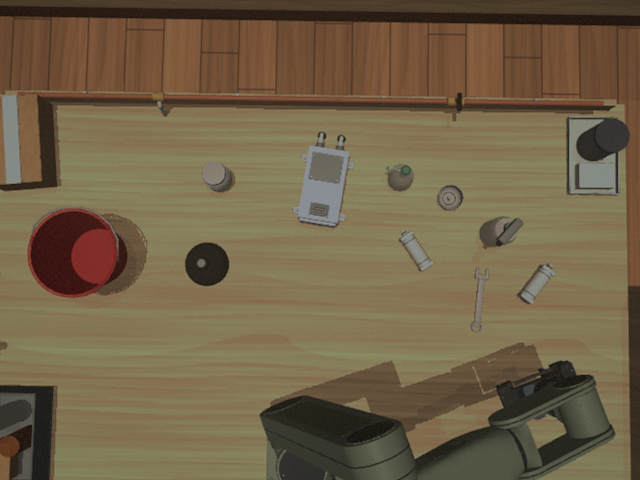

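View pics/scene0.png

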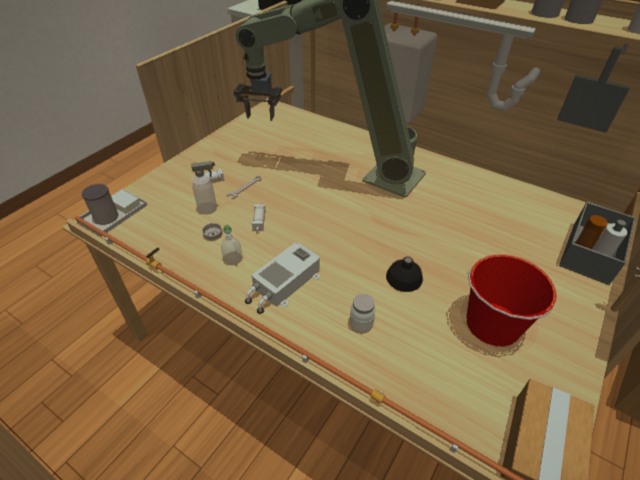

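The top view shows the unit at (324,185), tray end towards the robot (key at (319,210)). Candidates for the cartridge are the one at (415,251) and the one at (537,283). Next I compute positions and distances to the base, and crop both.

```bash
cat > h.py <<'E'
from workcell import *
import cv2,numpy as np
from scipy.spatial.transform import Rotation as Ro
def ray(n,uv,z,st=None):
    c=camera_params(n);d=np.linalg.inv(c["camera_matrix"])@[uv[0],uv[1],1]
    if n=="wrist":
        T=np.eye(4);T[:3,:3]=Ro.from_euler("xyz",st["ee_rot"],degrees=True).as_matrix();T[:3,3]=st["ee_pos"]
        M=T@np.array(c["mount"]);o=M[:3,3];d=M[:3,:3]@d
    else:
        R=np.array(c["R"]);o=-R.T@np.array(c["t"]);d=R.T@d
    return o+d*(z-o[2])/d[2]
def tool(st,p):  # world shift to p in tool axes, cm
    return Ro.from_euler("xyz",st["ee_rot"],degrees=True).inv().apply(np.array(p)-st["ee_pos"])/10
E
python3 - <<'E'
from h import *
for nm,uv,z in [("cA",(415,251),21),("cA end top",(404,233),21),("cA end bot",(427,269),21),("cB",(537,283),21),("key",(319,210),76),("unit front mid",(318,223),66),("unit back mid",(330,147),66),("fl",(299,219),66),("fr",(339,224),66),("bl",(308,145),66),("br",(350,150),66),("plunger",(207,264),45),("cruet",(400,177),80),("strainer",(450,197),20),("wr1",(482,270),5),("wr2",(476,328),5),("spr",(497,232),60),("jar",(216,177),110)]:
    p=ray("top",uv,z);print(nm,p.round(0),np.hypot(*p[:2]).round())
im=cv2.imread("pics/top0.png")
a=cv2.resize(im[220:310,380:570],None,fx=4,fy=4,interpolation=cv2.INTER_CUBIC)
cv2.imwrite("pics/c1.png",a)
E
```

```text
cA [ 540. -301.   21.] 619.0
cA end top [ 590. -270.   21.] 649.0
cA end bot [ 491. -334.   21.] 594.0
cB [ 457. -639.   21.] 786.0
key [644. -32.  76.] 645.0
unit front mid [610. -30.  66.] 610.0
unit back mid [819. -59.  66.] 821.0
fl [620.  22.  66.] 620.0
fr [608. -87.  66.] 614.0
bl [824.   1.  66.] 824.0
br [ 812. -114.   66.] 820.0
plunger [494. 272.  45.] 564.0
cruet [ 737. -250.   80.] 778.0
strainer [ 693. -398.   20.] 799.0
wr1 [ 491. -491.    5.] 695.0
wr2 [ 330. -474.    5.] 578.0
spr [ 594. -518.   60.] 788.0
jar [724. 243. 110.] 763.0
```

View pics/c1.png

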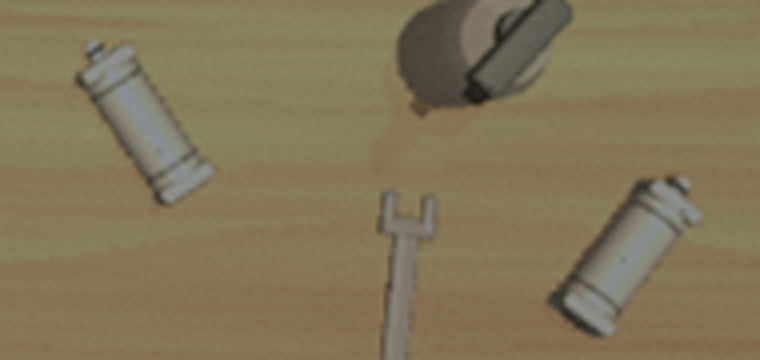

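Cartridge A at (415,251) is the one: 619 mm from the base against 786 for B, lying at about 33° yaw with its spigot at the upper-left end. I'll fly over it for a look, then go to the unit.

>>> step_arm([
  [[38.9,-9.4,0,-0.195,0],[38.9,-9.4,0,-0.195,0],[38.9,-9.4,0,-0.195,0],[38.9,-9.4,0,-0.195,0],[38.9,-9.4,0,-0.195,0],[38.9,-9.4,0,-0.195,0],[38.9,-9.4,0,-0.195,0],[38.9,-9.4,0,-0.195,0],[38.9,-9.4,0,-0.195,0],[38.9,-9.4,0,-0.195,0],[38.9,-9.4,0,-0.195,0]],
])

```text
time_s: 1.52
ee_pos: [539.4, -302.2, 236.2]
ee_rot: [180.0, 0.0, 33.0]
force: [-0.5, 0.2, -0.2]
gripper_width: 0.8
gripper_force: 0.0
```

```bash
python3 - <<'E'
from h import *
s=state();im=grab_frame("wrist");cv2.imwrite("pics/w1.png",im)
print(s["time_s"],s["ee_pos"],s["ee_rot"])
hsv=cv2.cvtColor(im,cv2.COLOR_BGR2HSV)
m=cv2.inRange(hsv,(0,0,90),(180,50,255));m=cv2.morphologyEx(m,cv2.MORPH_OPEN,np.ones((5,5)));m=cv2.morphologyEx(m,cv2.MORPH_CLOSE,np.ones((7,7)))
for c in cv2.findContours(m,cv2.RETR_EXTERNAL,cv2.CHAIN_APPROX_SIMPLE)[0]:
    if cv2.contourArea(c)>1500:
        r=cv2.minAreaRect(c);print(r,cv2.contourArea(c));b=cv2.boxPoints(r);print(np.array([ray("wrist",p,21,s) for p in b]).round(1),ray("wrist",r[0],21,s).round(1))
E
```

```text
1.525 [ 539.43627145 -302.22858907  236.18268242] [1.79984421e+02 1.59257789e-03 3.29560007e+01]
```

View pics/w1.png

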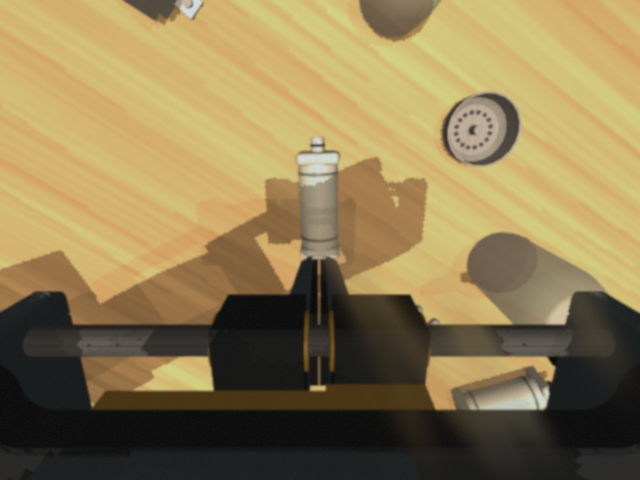

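The wrist view shows the cartridge along the image's vertical: spigot tip at (317,139), far block edge row 152 (cols 298–339), near block at row ~250 (cols 301–340). It lies almost aligned with the tool; now compute and go to the key.

```bash
python3 - <<'E'
from h import *
s=state()
for n,uv,z in [("tip",(317,139),21),("farblock edge",(318.5,151.5),42),("seam far",(318.5,163),42),("seam near body line",(319.5,241),41),("near blk mid",(320.3,250),42)]:
    p=ray("wrist",uv,z,s);print(n,p.round(1),(tool(s,p)*10).round(1))
print(tool(s,[635,-32,0]))
E
```

```text
tip [ 596.8 -262.6   21. ] [ 69.5  -2.1 215.1]
farblock edge [ 588.6 -269.7   42. ] [ 58.7  -0.5 194.1]
seam far [ 579.5 -275.6   42. ] [ 47.9  -0.5 194.1]
seam near body line [ 513.1 -319.9   41. ] [-31.8   0.5 195.1]
near blk mid [ 505.6 -325.8   42. ] [-41.4   1.4 194.1]
[ 22.70839723 -17.47258024  23.60832686]
```

>>> step_arm([
  [[22.5,-17.4,0,0.185,0],[22.5,-17.4,0,0.37,0],[22.5,-17.4,0,0.55,0],[22.5,-17.4,0,0.716,0],[22.5,-17.4,0,0.716,0],[22.5,-17.4,0,0.716,0],[22.5,-17.4,0,0.716,0],[22.5,-17.4,0,0.716,0],[22.5,-17.4,0,0.716,0]],
])

```text
time_s: 2.7
ee_pos: [633.7, -34.2, 236.1]
ee_rot: [180.0, -0.0, -8.1]
force: [0.7, -0.1, -0.8]
gripper_width: 0.7
gripper_force: 0.0
```

```bash
python3 - <<'E'
from h import *
s=state();im=grab_frame("wrist");cv2.imwrite("pics/w2.png",im)
print(s["time_s"],s["ee_pos"],s["ee_rot"])
E
```

```text
2.7 [633.65560306 -34.17598076 236.09227071] [ 1.79987255e+02 -8.88787057e-03 -8.08049922e+00]
```

View pics/w2.png

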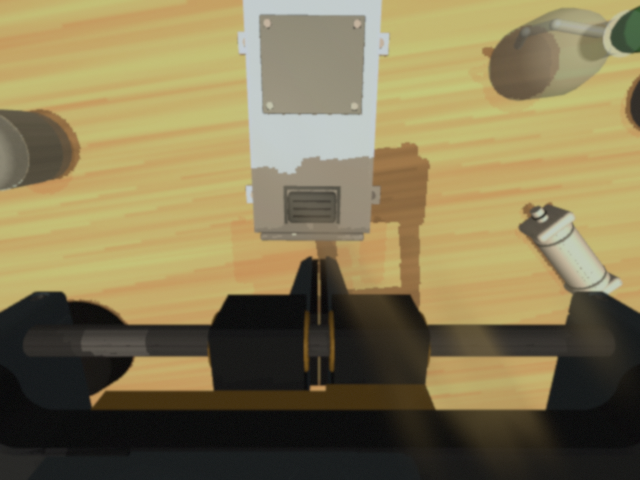

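The view shows the key at cols 284–340, rows 186–223, centre about (312,205); tray front edge at row ~238 (cols 259–366); top-plate screws at (268,22),(357,23),(270,105),(355,105).

```bash
python3 - <<'E'
from h import *
s=state()
for n,uv,z in [("key",(312,205),76),("kTL",(284,186),76),("kTR",(340,186),76),("kBL",(286,222),76),("kBR",(340,222),76),("s1",(268,22),67),("s2",(357,23),67),("s3",(270,105),67),("s4",(355,105),67),("hL",(255,232),66),("hR",(371,232),66),("fL",(262,236),64),("fR",(366,236),64)]:
    p=ray("wrist",uv,z,s);print(n,p.round(1),(tool(s,p)*10).round(1))
E
```

```text
key [648.2 -29.7  76. ] [ 13.8  -6.3 160.1]
kTL [668.7  -7.6  76. ] [ 31.  -31.1 160.1]
kTR [661.8 -56.8  76. ] [ 31.   18.6 160.1]
kBL [635.9  -3.8  76. ] [ -2.1 -30.2 160.1]
kBR [629.  -52.7  76. ] [ -2.1  19.2 160.1]
s1 [799.6 -16.   67. ] [161.7 -41.1 169.1]
s2 [788.9 -86.6  67. ] [161.   30.4 169.1]
s3 [737.7  -6.4  67. ] [ 99.  -41.9 169.1]
s4 [727.5 -78.3  67. ] [ 99.1  30.7 169.1]
hL [627.6  28.4  66. ] [-14.8 -60.9 170.1]
hR [612.2 -81.   66. ] [-14.7  49.5 170.1]
fL [622.2  23.   64. ] [-19.4 -54.8 172.1]
fR [608.2 -76.1  64. ] [-19.3  45.2 172.1]
```

>>> step_arm([
  [[1.45,-0.55,5,0,0],[1.45,-0.55,10,0,0],[1.45,-0.55,12.5,0,0],[1.45,-0.55,13.3,0,0],[1.45,-0.55,13.6,0,0],[1.45,-0.55,13.8,0,0],[1.45,-0.55,13.9,0,0],[1.45,-0.55,14.0,0,0],[1.45,-0.55,14.0,0,0]],
])

```text
time_s: 3.88
ee_pos: [649.6, -29.6, 97.8]
ee_rot: [180.0, -0.1, -8.0]
force: [-1.8, -0.5, 7.2]
gripper_width: 0.6
gripper_force: 3.1
```

>>> step_arm([
  [[0,0,0.1,0,0],[0,0,0.1,0,0],[0,0,0.1,0,0]],
])

```text
time_s: 4.25
ee_pos: [649.2, -29.5, 95.1]
ee_rot: [180.0, -0.0, -8.0]
force: [0.8, -0.2, 3.5]
gripper_width: 0.5
gripper_force: 1.4
```

>>> step_arm([
  [[0,0,0.1,0,0],[0,0,0.2,0,0],[0,0,0.2,0,0]],
])

```text
time_s: 4.62
ee_pos: [649.2, -29.5, 93.1]
ee_rot: [180.0, -0.0, -8.0]
force: [0.6, 0.1, 4.2]
gripper_width: 0.8
gripper_force: 1.9
```

>>> step_arm([
  [[0,0,0.1,0,0],[0,0,0.13,0,0],[0,0,0.13,0,0],[0,0,0.13,0,0],[0,0,0.13,0,0],[0,0,-1,0,0],[0,0,-6,0,0.7],[0,0,-10,0,0.7],[0,0,-14,0,0.7],[0,0,-14,0,0.7]],
])

```text
time_s: 5.88
ee_pos: [650.3, -29.6, 236.8]
ee_rot: [-180.0, -0.4, -8.0]
force: [0.5, -0.2, -0.2]
gripper_width: 37.4
gripper_force: 0.0
```

```bash
python3 - <<'E'
from h import *
s=state();t=grab_frame("top");w=grab_frame("wrist");cv2.imwrite("pics/w3.png",w);cv2.imwrite("pics/t3.png",t)
print(s["time_s"],s["ee_pos"],s["ee_rot"])
E
```

```text
5.875 [650.32489566 -29.57353228 236.7819321 ] [-179.9793688    -0.37523654   -7.97728825]
```

View pics/w3.png

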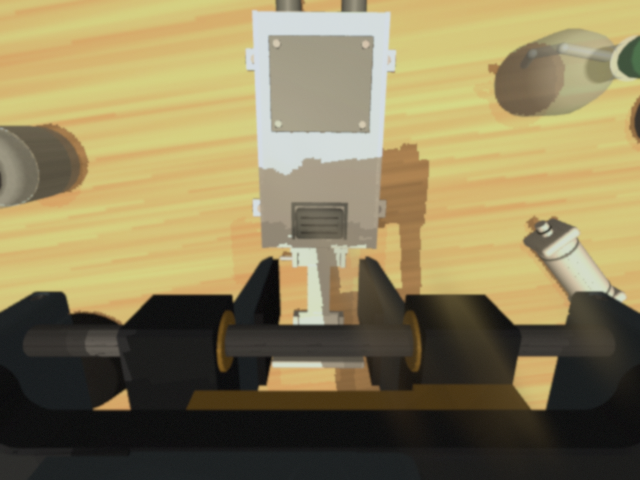

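The tray is out (its front edge at row ~365). Now to the cartridge for a closer look with the gripper open.

>>> step_arm([
  [[-6.85,28.3,0,-0.18,0.9],[-6.85,28.3,0,-0.36,0.9],[-6.85,28.3,0,-0.54,0.9],[-6.85,28.3,0,-0.72,0.9],[-6.85,28.3,4,-0.733,0.9],[-6.85,28.3,8.6,-0.733,0.9],[-6.85,28.3,8.6,-0.733,0.9],[-6.85,28.3,8.6,-0.733,0.9],[-6.85,28.3,8.6,-0.733,0.9],[-6.85,28.3,8.6,-0.733,0.9]],
])

```text
time_s: 7.22
ee_pos: [542.8, -300.1, 148.5]
ee_rot: [179.9, -0.1, 34.1]
force: [-0.0, 0.1, 0.7]
gripper_width: 82.2
gripper_force: 0.0
```

```bash
python3 - <<'E'
from h import *
s=state();w=grab_frame("wrist");cv2.imwrite("pics/w4.png",w);t=grab_frame("top");cv2.imwrite("pics/t4.png",t)
print(s["time_s"],s["ee_pos"],s["ee_rot"])
cv2.imwrite("pics/w4c.png",cv2.resize(w[80:330,220:420],None,fx=2.4,fy=2.4,interpolation=cv2.INTER_CUBIC))
E
```

```text
7.225 [ 542.83690506 -300.08354895  148.54247604] [ 1.79850930e+02 -6.77104688e-02  3.40740672e+01]
```

View pics/w4c.png

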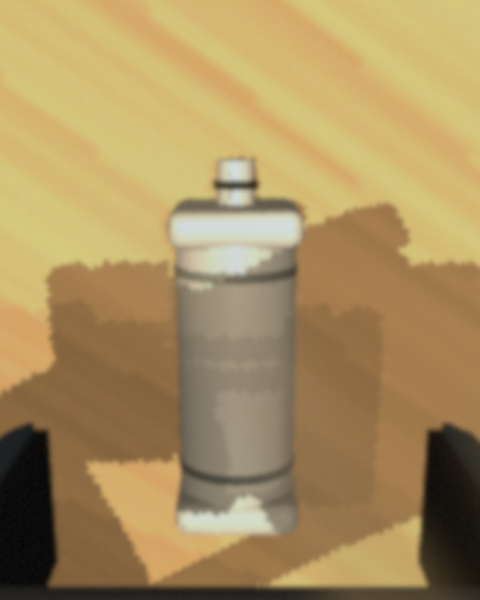

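The crop shows the cartridge upright in the image: far block edge at y≈210, near block end at y≈532, spigot tip y≈158, centreline x≈236.

```bash
python3 - <<'E'
from h import *
s=state()
for n,(x,y),z in [("tip",(236,158),25),("far edge",(236,210),42),("far blk rear",(236,247),42),("near edge",(237.5,532),42),("ring1",(236,280),41),("ring2",(238,478),41)]:
    p=ray("wrist",(220+x/2.4,80+y/2.4),z,s);print(n,p.round(1),(tool(s,p)*10).round(1))
E
```

```text
tip [ 598.6 -261.7   25. ] [ 68.   -0.6 123. ]
far edge [ 586.8 -269.6   42. ] [ 53.8  -0.5 106. ]
far blk rear [ 577.6 -275.9   42. ] [ 42.6  -0.5 106. ]
near edge [ 498.1 -330.3   42. ] [-53.8   0.  105.9]
ring1 [ 569.  -281.7   41. ] [ 32.3  -0.5 107. ]
ring2 [ 514.2 -319.6   41. ] [-34.4   0.2 106.9]
```

>>> step_arm([
  [[0,0,5,0,0.9],[0,0,9,0,0.9],[0,0,11,0,0.9],[0,0,12,0,0.9],[0,0,12,0,0.9],[0,0,12,0,0.3],[0,0,12,0,0.3],[0,0,12,0,0.3],[0,0,12,0,0.3],[0,0,12,0,0.3],[0,0,12,0,0.3],[0,0,12,0,0.3],[0,0,11,0,0.3],[0,0,7,0,0.3],[0,0,2,0,0.3],[0,0,2,0,0.3],[0,0,2,0,0.3]],
], newtons=18)

```text
time_s: 9.45
ee_pos: [541.1, -299.7, 126.2]
ee_rot: [-179.9, 0.0, 34.0]
force: [0.2, 0.0, -3.3]
gripper_width: 40.0
gripper_force: 18.0
```

```bash
python3 - <<'E'
from h import *
s=state();w=grab_frame("wrist")
print(s["time_s"],s["ee_pos"],s["ee_rot"],s["gripper_width"],s["gripper_force"])
cv2.imwrite("pics/grasp.png",w)
# tray front in top view
t=cv2.imread("pics/t4.png");cv2.imwrite("pics/t4c.png",cv2.resize(t[130:300,260:380],None,fx=3.5,fy=3.5,interpolation=cv2.INTER_CUBIC))
E
```

```text
9.45 [ 541.09455651 -299.73275039  126.23854477] [-1.79902263e+02  4.93041716e-02  3.40181325e+01] 40.0048906699178 17.991002798080444
```

View pics/t4c.png

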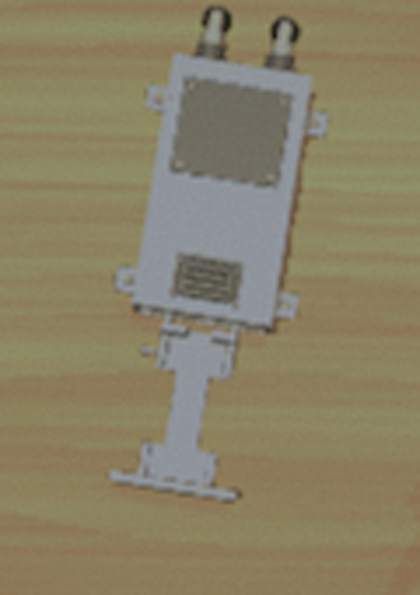

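The cartridge is held (40.0 mm, 18 N). The tray is out, its panel running from (110,475) to (240,494) in the crop. I'll take a look from in front of the tray.

>>> step_arm([
  [[1.5,-5,-4,0.15,0.3],[3,-10,-7.5,0.3,0.3],[4.5,-15,-7.5,0.45,0.3],[6,-20,-7.5,0.6,0.3],[7.5,-25,-7.5,0.735,0.3],[9,-29.8,-7.5,0.735,0.3],[9,-29.8,-7.5,0.735,0.3],[9,-29.8,-7.5,0.735,0.3],[9,-29.8,-7.5,0.735,0.3],[9,-29.8,-7.5,0.735,0.3]],
])

```text
time_s: 10.75
ee_pos: [450.0, -3.8, 201.6]
ee_rot: [180.0, 0.0, -8.2]
force: [0.5, -0.1, -2.7]
gripper_width: 39.9
gripper_force: 18.0
```

```bash
python3 - <<'E'
from h import *
s=state();w=grab_frame("wrist");cv2.imwrite("pics/w5.png",w)
print(s["time_s"],s["ee_pos"],s["ee_rot"],s["gripper_width"])
cv2.imwrite("pics/w5c.png",cv2.resize(w[:300,190:450],None,fx=2,fy=2,interpolation=cv2.INTER_CUBIC))
E
```

```text
10.75 [449.99707681  -3.75759062 201.62582354] [ 1.79984597e+02  3.07425348e-02 -8.18642186e+00] 39.86573066137186
```

View pics/w5c.png

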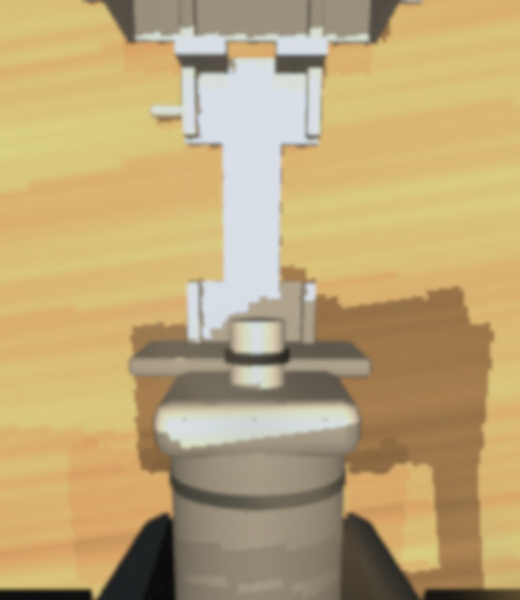

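The view shows the tray: rear floor's near edge at crop y≈143, front floor's far edge y≈282, spine x 223–281, ridges' mid x≈252, front panel y 358–375.

```bash
python3 - <<'E'
from h import *
s=state()
for n,(x,y),z in [("panel outer",(250,375),64),("panel L",(131,374),64),("panel R",(370,374),64),("panel in",(250,358),64),("front floor edge L",(223,282),8),("front floor edge R",(280,282),8),("rear floor edge L",(223,143),8),("rear edge R",(281,143),8),("ridge rL in",(198,136),18),("ridge rR in",(307,136),18),("ridge fL in",(203,282),18),("ridge fR in",(304,282),18),("rearwall base",(252,72),8),("slotL",(228,50),40),("slotR",(276,50),40),("spig",(257,322),194-3)]:
    p=ray("wrist",(190+x/2,y/2),z,s);print(n,p.round(1),(tool(s,p)*10).round(1))
E
```

```text
panel outer [483.6  -5.1  64. ] [ 33.5  -3.3 137.7]
panel L [490.9  43.3  64. ] [ 33.9 -52.3 137.7]
panel R [477.  -54.1  64. ] [ 34.   46.  137.7]
panel in [490.5  -6.1  64. ] [ 40.5  -3.3 137.7]
front floor edge L [519.7   3.1   8. ] [ 68.2 -16.6 193.7]
front floor edge R [515.9 -23.7   8. ] [ 68.2  10.4 193.7]
rear floor edge L [579.4  -6.3   8. ] [128.6 -15.8 193.7]
rear edge R [575.7 -32.1   8. ] [128.6  10.2 193.7]
ridge rL in [582.3   3.7  18. ] [130.  -26.2 183.7]
ridge rR in [575.6 -43.1  18. ] [130.1  21.2 183.7]
ridge fL in [521.4  11.6  18. ] [ 68.6 -25.3 183.7]
ridge fR in [514.8 -34.3  18. ] [ 68.6  21.1 183.7]
rearwall base [605.7 -23.3   8. ] [157.   -2.7 193.6]
slotL [607.8 -14.3  40. ] [157.8 -11.9 161.6]
slotR [605.1 -33.   40. ] [157.8   6.9 161.6]
spig [516.8 -12.8 191. ] [67.4 -0.4 10.7]
```

>>> step_arm([
  [[4,-0.26,0,0,0.3],[8,-0.26,0,0,0.3],[9.85,-0.26,3,0,0.3],[9.85,-0.26,8,0,0.3],[9.85,-0.26,12,0,0.3],[9.85,-0.26,14,0,0.3],[9.85,-0.26,15,0,0.3],[9.85,-0.26,15.6,0,0.3],[9.85,-0.26,15.6,0,0.3],[9.85,-0.26,15.6,0,0.3],[9.85,-0.26,15.6,0,0.3]],
])

```text
time_s: 12.18
ee_pos: [548.1, -14.2, 46.6]
ee_rot: [-180.0, -0.1, -8.1]
force: [-0.3, -0.3, -3.0]
gripper_width: 39.5
gripper_force: 18.0
```

```bash
python3 - <<'E'
from h import *
s=state();w=grab_frame("wrist");cv2.imwrite("pics/w6.png",w)
print(s["time_s"],s["ee_pos"],s["ee_rot"],s["force"])
cv2.imwrite("pics/w6c.png",cv2.resize(w[60:360,190:450],None,fx=2,fy=2,interpolation=cv2.INTER_CUBIC))
E
```

```text
12.175 [548.07972999 -14.17894275  46.6221442 ] [-1.79997516e+02 -8.09082886e-02 -8.08841826e+00] [-0.30860939 -0.33857334 -2.99935817]
```

View pics/w6c.png

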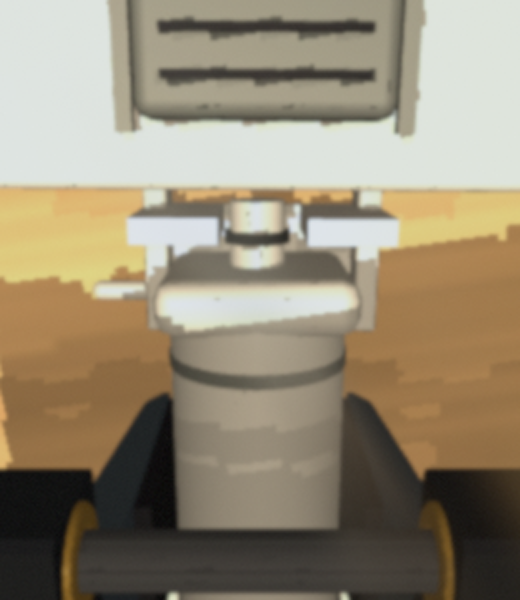

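The spigot (x≈257) is over the slot (222–303, mid 262); offset check in mm.

```bash
python3 - <<'E'
from h import *
s=state()
for n,(x,y),z in [("slotL",(222,213),40),("slotR",(303,213),40),("wallL",(128,213),40),("wallR",(398,213),40),("spig tip",(257,203),46),("blk far top edge",(258,285),61),("blk L",(157,300),61),("blk R",(358,300),61),("wall top inner",(180,213),40),("wall front bottom?",(180,245),40)]:
    p=ray("wrist",(190+x/2,60+y/2),z,s);print(n,(tool(s,p)*10).round(1))
E
```

```text
slotL [65.5 -8.1  6.6]
slotR [65.5  9.7  6.6]
wallL [ 65.4 -28.7   6.6]
wallR [65.5 30.5  6.6]
spig tip [68.2 -0.4  0.6]
blk far top edge [ 53.9  -0.2 -14.4]
blk L [ 50.9 -20.1 -14.4]
blk R [ 50.9  19.5 -14.4]
wall top inner [ 65.5 -17.3   6.6]
wall front bottom? [ 58.4 -17.5   6.6]
```

>>> step_arm([
  [[0.1,0.1,0.3,0,0.3],[0.1,0.1,0.6,0,0.3],[0.1,0.1,0.75,0,0.3],[0.1,0.1,0.9,0,0.3],[0.1,0.1,0.9,0,0.3]],
])

```text
time_s: 12.85
ee_pos: [548.5, -15.3, 36.8]
ee_rot: [180.0, 0.0, -8.1]
force: [-0.2, 1.6, -3.1]
gripper_width: 39.5
gripper_force: 18.0
```

>>> step_arm([
  [[0,0,0.1,0,0.3],[0,0,0.1,0,0.3],[0,0,0.1,0,0.3]],
])

```text
time_s: 13.22
ee_pos: [548.6, -15.3, 36.0]
ee_rot: [180.0, -0.0, -8.1]
force: [-0.1, 0.1, -2.8]
gripper_width: 39.4
gripper_force: 18.0
```

>>> step_arm([
  [[0,0,0.1,0,0.3],[0,0,0.1,0,0.3],[0,0,0.1,0,0.3]],
])

```text
time_s: 13.6
ee_pos: [548.7, -15.3, 35.1]
ee_rot: [180.0, -0.0, -8.1]
force: [-0.9, -0.1, -0.7]
gripper_width: 39.6
gripper_force: 18.0
```

>>> step_arm([
  [[0,0,0.05,0,0.3],[0,0,0.05,0,0.3],[0,0,0.05,0,0.46],[0,0,0.05,0,0.5],[0,0,0.05,0,0.55],[0,0,0.05,0,0.58],[0,0,0.05,0,0.58],[0,0,0.05,0,0.58]],
])

```text
time_s: 14.6
ee_pos: [548.6, -15.3, 34.4]
ee_rot: [180.0, -0.0, -8.1]
force: [0.0, 0.1, -0.6]
gripper_width: 52.5
gripper_force: 0.0
```

>>> step_arm([
  [[0,0,-2,0,0.58],[0,0,-6,0,0.58],[0,0,-10,0,0.58],[-5,0,-14,0,0.58],[-10,0,-16.5,0,0.58],[-10,0,-16.5,0,0.58],[-10,0,-16.5,0,0.58],[-10,0,-16.5,0,0.58]],
])

```text
time_s: 15.6
ee_pos: [450.3, -1.3, 198.6]
ee_rot: [180.0, 0.1, -8.1]
force: [0.1, 0.4, -0.1]
gripper_width: 53.0
gripper_force: 0.0
```

```bash
python3 - <<'E'
from h import *
s=state();w=grab_frame("wrist");cv2.imwrite("pics/w7.png",w)
print(s["time_s"],s["ee_pos"],s["ee_rot"],s["force"])
cv2.imwrite("pics/w7c.png",cv2.resize(w[:300,190:450],None,fx=2,fy=2,interpolation=cv2.INTER_CUBIC))
E
```

```text
15.6 [450.30760647  -1.33323738 198.6217248 ] [ 1.79986828e+02  5.69828940e-02 -8.09692120e+00] [ 0.12820802  0.37399355 -0.08111414]
```

View pics/w7c.png

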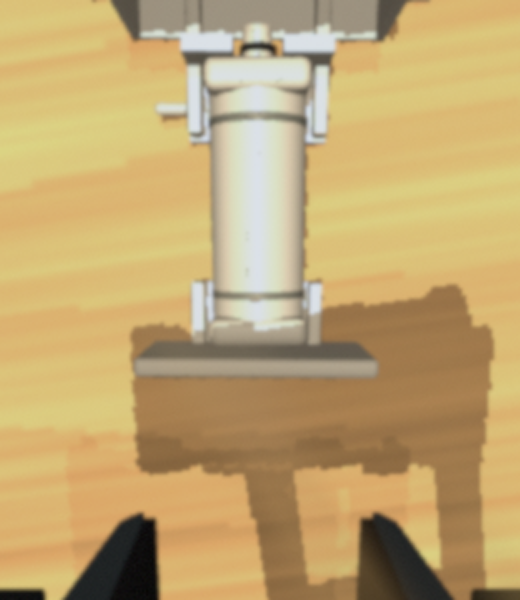

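The cartridge lies in the cradle, spigot in the slot at (258,45), with panel mid at x≈256. Next: close the fingers, descend in front of the panel and push gently.

>>> step_arm([
  [[0,-0.05,5,0,0],[0,-0.05,11,0,0],[0,-0.05,14.5,0,0],[0,-0.05,16,0,0],[0,-0.05,16,0,0],[0,-0.05,16,0,0],[0.8,-0.05,16,0,0],[1.3,-0.05,16,0,0],[1.6,-0.05,16,0,0],[1.8,-0.05,16,0,0],[2.0,-0.05,16,0,0],[2.2,-0.05,16,0,0]],
])

```text
time_s: 17.15
ee_pos: [470.8, -3.8, 39.3]
ee_rot: [180.0, 0.1, -8.1]
force: [-3.4, 0.2, 2.3]
gripper_width: 0.7
gripper_force: 1.7
```

>>> step_arm([
  [[0.4,0,0,0,0],[1.0,0,0,0,0],[1.6,0,0,0,0],[2.2,0,0,0,0],[2.8,0,0,0,0],[3.4,0,0,0,0],[4.0,0,0,0,0],[4.6,0,0,0,0],[5.2,0,0,0,0],[5.8,0,0,0,0],[6.4,0,0,0,0],[7.0,0,0,0,0],[7.6,0,0,0,0],[8.2,0,0,0,0],[8.8,0,0,0,0],[9.4,0,0,0,0],[10.0,0,0,0,0],[10.6,0,0,0,0],[11.2,0,0,0,0],[11.6,0,0,0,0]],
])

```text
time_s: 19.65
ee_pos: [583.8, -20.6, 39.3]
ee_rot: [179.9, 0.4, -8.1]
force: [-12.2, -1.7, 7.3]
gripper_width: 0.4
gripper_force: 5.2
```

>>> step_arm([
  [[0,0,0,0,0],[0,0,0,0,0]],
])

```text
time_s: 19.9
ee_pos: [584.6, -20.7, 39.3]
ee_rot: [179.9, 0.2, -8.1]
force: [-8.5, -2.2, 5.0]
gripper_width: 0.2
gripper_force: 4.0
```

>>> step_arm([
  [[0.15,0,0,0,0],[0.3,0,0,0,0],[0.45,0,0,0,0],[0.6,0,0,0,0],[0.75,0,0,0,0],[0.9,0,0,0,0],[0.9,0,0,0,0]],
])

```text
time_s: 20.78
ee_pos: [592.7, -21.9, 39.3]
ee_rot: [179.9, 0.3, -8.1]
force: [-10.7, -3.0, 6.9]
gripper_width: 0.6
gripper_force: 5.0
```

Sideways and vertical friction is loading the panel needlessly; I relieve it before the seal.

>>> step_arm([
  [[0,0.05,-0.07,0,0],[0,0.1,-0.15,0,0],[0,0.1,-0.15,0,0]],
])

```text
time_s: 21.15
ee_pos: [592.4, -21.9, 39.4]
ee_rot: [-180.0, 0.4, -8.1]
force: [-7.8, 1.4, -1.7]
gripper_width: 1.0
gripper_force: 3.8
```

>>> step_arm([
  [[0.1,0.0,0,0,0],[0.2,0.0,0,0,0],[0.3,0.0,0,0,0],[0.4,0.0,0,0,0],[0.4,0,0,0,0]],
])

```text
time_s: 21.78
ee_pos: [593.4, -22.0, 39.5]
ee_rot: [180.0, 0.8, -8.1]
force: [-15.2, 2.0, 4.2]
gripper_width: 0.6
gripper_force: 7.5
```

>>> step_arm([
  [[0.0,0,-0.07,0,0],[0.05,0,-0.1,0,0],[0.1,0,-0.11,0,0],[0.1,0,-0.11,0,0]],
])

```text
time_s: 22.28
ee_pos: [593.4, -22.0, 39.5]
ee_rot: [180.0, 0.9, -8.1]
force: [-14.0, 3.1, 0.7]
gripper_width: 0.2
gripper_force: 7.5
```

>>> step_arm([
  [[0.05,0,-0.01,0,0],[0.1,0,-0.03,0,0],[0.1,0,-0.03,0,0]],
])

```text
time_s: 22.65
ee_pos: [593.5, -22.0, 39.6]
ee_rot: [180.0, 1.0, -8.1]
force: [-16.5, 2.6, 0.1]
gripper_width: 0.2
gripper_force: 8.2
```

>>> step_arm([
  [[0.05,0,-0.02,0,0],[0.1,0,-0.04,0,0],[0.1,0,-0.04,0,0]],
])

```text
time_s: 23.02
ee_pos: [593.7, -22.1, 39.6]
ee_rot: [180.0, 1.1, -8.1]
force: [-16.6, 2.7, 0.2]
gripper_width: 0.4
gripper_force: 8.8
```

>>> step_arm([
  [[0.05,0,-0.02,0,0],[0.1,0,-0.04,0,0],[0.1,0,-0.04,0,0]],
])

```text
time_s: 23.4
ee_pos: [593.8, -22.1, 39.7]
ee_rot: [180.0, 1.3, -8.1]
force: [-18.6, 4.4, -0.7]
gripper_width: 0.6
gripper_force: 9.5
```

>>> step_arm([
  [[0.03,0.02,-0.01,0,0],[0.06,0.02,-0.02,0,0],[0.06,0.02,-0.02,0,0]],
])

```text
time_s: 23.78
ee_pos: [593.8, -22.1, 39.7]
ee_rot: [180.0, 1.3, -8.1]
force: [-19.2, 4.2, -1.1]
gripper_width: 0.7
gripper_force: 10.0
```

>>> step_arm([
  [[0.03,-0.02,0,0,0],[0.05,-0.03,0,0,0],[0.05,-0.03,0,0,0]],
])

```text
time_s: 24.15
ee_pos: [593.8, -22.1, 39.7]
ee_rot: [180.0, 1.4, -8.1]
force: [-20.6, 2.7, -0.4]
gripper_width: 0.7
gripper_force: 10.5
```

Force is at the upper end of the click range without further motion, so it may have clicked. I back off gently to see whether the tray follows.

>>> step_arm([
  [[-0.2,0,0,0,0],[-0.4,0,0.1,0,0],[-0.6,0,0.2,0,0],[-0.8,0,0.3,0,0],[-1.0,0,0.4,0,0],[-1.0,0,0.4,0,0]],
])

```text
time_s: 24.9
ee_pos: [593.5, -22.0, 39.2]
ee_rot: [-180.0, 0.1, -8.1]
force: [-6.1, -0.5, 2.4]
gripper_width: 0.3
gripper_force: 3.0
```

>>> step_arm([
  [[-0.2,0,0,0,0],[-0.4,0,0,0,0],[-0.6,0,0,0,0],[-0.6,0,0,0,0]],
])

```text
time_s: 25.4
ee_pos: [588.6, -21.3, 39.5]
ee_rot: [-180.0, -0.1, -8.1]
force: [-0.2, 0.1, 0.3]
gripper_width: 0.6
gripper_force: 0.0
```

No contact any more: the tray stayed home. Retreat, then verify.

>>> step_arm([
  [[-2,0,0,0,0],[-7,0,0,0,0],[-12,0,-2,0,0],[-13,0,-8,0,0],[-13,0,-14,0,0],[-13,0,-18,0,0],[-13,0,-18,0,0],[-13,0,-18,0,0],[-13,0,-18,0,0]],
])

```text
time_s: 26.52
ee_pos: [458.6, -3.0, 217.8]
ee_rot: [180.0, 0.2, -8.1]
force: [-0.4, 0.9, 0.2]
gripper_width: 0.3
gripper_force: 0.0
```

```bash
python3 - <<'E'
from h import *
s=state();t=grab_frame("top");w=grab_frame("wrist");cv2.imwrite("pics/t8.png",t);cv2.imwrite("pics/w8.png",w)
print(s["time_s"],s["ee_pos"],s["force"])
# compare tray end of the unit with the latched start (top) and the last-seen tray-out
a=cv2.imread("pics/top0.png").astype(int);o=cv2.imread("pics/t4.png").astype(int)
R=(slice(190,225),slice(296,345))
print("mean diff to latched",np.abs(t[R].astype(int)-a[R]).mean(),"out vs latched",np.abs(o[R]-a[R]).mean())
g=lambda i:i[:,:,0].astype(int)  # blue: unit bright, wood dark
for c in (312,318,324): print(c,"start",g(a)[216:234,c].tolist(),"now",g(t)[216:234,c].tolist())
E
```

```text
26.525 [458.6344444   -3.02227641 217.83750754] [-0.43109446  0.85659509  0.18625477]
mean diff to latched 1.7924198250728862 out vs latched 7.706705539358601
312 start [152, 151, 130, 114, 137, 149, 115, 52, 66, 82, 87, 86, 86, 92, 93, 94, 95, 93] now [151, 153, 129, 109, 136, 152, 115, 51, 66, 85, 86, 85, 88, 91, 93, 94, 95, 93]
318 start [138, 150, 152, 128, 112, 139, 151, 114, 47, 67, 80, 86, 84, 92, 94, 92, 91, 93] now [142, 153, 153, 128, 108, 139, 152, 113, 49, 64, 79, 88, 85, 90, 94, 93, 91, 95]
324 start [103, 144, 151, 150, 130, 111, 137, 150, 115, 55, 74, 87, 84, 88, 89, 92, 91, 92] now [104, 144, 154, 152, 128, 106, 135, 150, 118, 57, 71, 87, 86, 85, 90, 91, 91, 94]
```

The edge profile is the same as when the tray was latched at the start, so it is home and holding by itself.

```bash
python3 -c "
from workcell import *
print(job_done())"
```

```text
the job is handed in; nothing more can be done
None
```

I released the tray, laid the cartridge in it with the spigot towards the unit, and pushed it home until it latched. It stayed shut when I backed off, and I handed the job in at about 27 s with no verdict returned; I went one over the picture limit, viewing 11 instead of 10.

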